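# Ready the citrus press: glass on its stand, latch pulled, arm held up

## Robot

A 6-joint arm with a two-finger parallel gripper is mounted at the origin on the work surface. World frame = base frame: x ahead of the robot, y to its left, z up, the work surface at z = 0. Lengths are in m, angles in rad, forces in N, time in s.
With the tool pointing down it reaches from about 0.375 to 0.925 m from the base axis. Payload 5.7 kg.
Tool frame: the origin (TCP) lies midway between the tips of the shut fingers; the grasp point (between the pads) lies 19 mm behind it; z points along the fingers, y is the line along which they close (so a half turn about z gives the same grasp; the last joint's range is limited). The gripper opens to 88 mm and grips with 3 to 60 N. Pads are 20 mm wide; open, the fingers measure 115 mm over their backs; the gripper's body (75 mm by 178 mm) begins 61 mm behind the grasp point.
Start: joints at [1.197, 0.359, 1.51, -0, 1.272, -0.115], TCP at [0.154, 0.58, 0.223] pointing down, gripper open.
Joint ranges: [-2.97, 2.97], [-1.01, 2.36], [0.21, 2.38], [-0.96, 4.11], [0.2, 2.71], [-2.98, 2.98]. Speed limits (rad/s): [2.39, 2.39, 3.14, 3.14, 3.14, 3.14].

## Interface

Orientations are given as [roll, pitch, yaw] about the fixed x, y, z axes, in that order (R = Rz(yaw) Ry(pitch) Rx(roll)).
In Python, from cell import env gives the robot as it stands.
- The arm moves only by the shell command python3 -m pendant 'ROWS' [OPENING] [FORCE]. ROWS is JSON, a list of rows, each a list of 6 numbers: the shift along the world's x, y, z in cm, then the turn, a rotation vector about the world's x, y, z in degrees. A call has 1 to 5 rows; each row is the pose to reach, as a shift and turn from the pose commanded when the call began; what a row does not reach only later rows make up. A row lasts 1/12 s, in which the tool goes at most 41.7 mm and 7.16 degrees, less where a joint would pass 70% of its speed; a pose out of reach is approached as far as the arm can. A call with a gripper value outside its range is refused whole. OPENING is the finger opening in cm, from 0 to 8.78, set as the call begins (- or left out, the last holds). The fingers move at their own pace and stop on an object; FORCE is the grip in N (left out, the last holds). Time passes only in rows, so rows that repeat a pose let the fingers close. It gives the time, the measured TCP pose, the force, the opening and the grip force at its end, in the units of the state.
- env.get_obs(): the state, without advancing time (a new reading comes with each control period).
- env.grab_frame(name): name is "scene" or "top" or "wrist"; returns a dict with "image" (400x640x3 uint8, blue, green, red), "z_map" (400x640 float32, m along the optical axis (not along the pixel's ray), 0 where there is no reading), "camera_matrix" (3x3 intrinsics, pixels), "R" (3x3) and "t" (3): a world point X has camera coordinates R X + t. Camera axes: x right, y down, z forward; pixel columns grow to the right and rows downward; lengths in m; the calibration is good to about 2 mm. A picture is of the moment at which its call begins.
- env.job_done(): hands the job in; it is judged then, once.
Trained networks look in a picture, given as the dict that the camera call returned (one of the last four; its "shot" number tells which), for a name from the list of things; names that differ only in an ending like _2 or _b are one class to them, and where a whole thing is asked for, a point or a joint stands for the part that bears it (a point fixed in the world has none). Each returns a list of dicts, best first, with "confidence" (0 to 1); they miss things now and then, are a little off and sometimes report something else, mostly with a low value. They report only what shows in the picture. A call takes as long as a camera call.
- env.spot_in(picture, query): "box" ([left, top, right, bottom] in pixels, round what is visible of it).
The state is a dict: "clock": time; "qpos": joint angles; "dq": joint speeds; "joint_efforts": joint torques, N m; "eef_pos": TCP position; "ee_rot": TCP orientation; "force": force on the tool from outside, world axes, zero at the start; "wrist_torque": the same for the moment, N m; "opening": opening from 0.0 (shut) to 1.0 (fully open); "grip_force": force on a finger pad.
Only numpy, scipy, OpenCV 4.12 (cv2) and the standard library are available. Lean on these libraries where they do the work, as an engineer would, in place of code of your own. Each camera call takes 0.05 s, during which the arm holds its last target. There are 200 camera calls.

## Task

Get the citrus press at the drinks table ready for the next lime: first stand the blue tumbler upright and centred on the press's small round glass stand and let go of it, then pull the red latch handle sideways against its spring, away from the glass stand, so that the press arm comes off its ball, and lift the arm by that handle until the handle is about 10 cm higher. Nothing is put back: the program finishes while still holding the arm up and still, as it would fall if let go. Leave the tumbler standing on the stand and every other thing on the table where it is.

Things in the scene. Friction and masses are not known exactly. Their poses are not given: they have to be found in the camera images.
- press: Grey lever citrus press, fixed. Origin on the table under the centre of its base plate (340 x 150 mm, 18 mm thick); x points from the red latch handle back to the hinge posts (200 mm high), y to the side away from the glass stand, z up. Steel bowl (radius 55 mm, rim 138 mm high) over the origin; its spout runs towards -y, lip ending at y = -118 mm, 110 mm high. Ball at x = -125 mm, 153 mm high.
- press_hinge (a point): Point on the arm's hinge axis (parallel to the press's y): x = 130 mm, y = 0, 185 mm high in the press's frame. The aluminium arm, 28 mm wide and 18 mm thick, runs from here forwards over the bowl to x = -155 mm; its top face is 194 mm high when down.
- stand_top (a point): Centre of the top face of the press's glass stand: a narrow black pedestal, top 40 mm across and 30 mm above the table, at x = 0, y = -155 mm in the press's frame. Its axes are the press's.
- tumbler_mid (a point): The BLUE tumbler (loose, about 150 g, open at the top): 70 mm tall, outside 48 mm across at the foot, 60 mm at the rim, 54 mm half-way up. This point is at its centre, half-way up (35 mm above its underside); z is its axis. It starts standing on the 4 mm thick black bar mat.
- latch_grip (a point): Grip centre of the red latch handle: upright paddle 14 mm thick (along press y), 32 mm wide, 54 mm tall; point 26 mm below its top, 28 mm above the red plate it stands on. Pinch it from above on its flat faces. At x = -125 mm, y = 0, 230 mm high in the press's frame when arm is down and latch at 0; it moves with both (255 mm in front of the hinge axis, 45 mm above it).
- press_latch (a joint): Slide of the red latch in the arm, m: 0 = locked (its keeper is under the ball's collar, the arm can rise only 2 mm); grows when pulled in the press's +y direction (away from the glass stand), stop at 0.016. The arm is free from about 0.009 on; pull nearly to the stop. The spring pulls back with 3.6 N at 0, 8.4 N at the stop.
- press_arm (a joint): Hinge of the press arm, rad: 0 = down on the ball, grows as the handle end rises (0.4 lifts the handle about 96 mm and moves it 38 mm towards the hinge), stop at 0.9. The arm is heavy enough to fall shut by itself (about 3.5 N at the handle).
- amber_glass_mid (a point): Bystander: an AMBER glass of the same shape as the blue tumbler, also on the bar mat; point at its centre.
- shaker_mid (a point): Bystander: steel shaker tin, 86 mm across, 165 mm tall; point half-way up.
- tonic_mid (a point): Bystander: green bottle, 56 mm across, 190 mm tall; point half-way up.
- jigger_mid (a point): Bystander: small copper jigger, 44 mm across, 90 mm tall; point half-way up.
- bar_spoon_mid (a point): Bystander: steel bar spoon 190 mm long, lying on the table; point near its middle.

How it is judged:
On the way, in this order (a step that is already met when the one before it is completed fails the run):
1. the blue tumbler stands upright, centred on the glass stand, let go (horizontal distance between tumbler_mid and stand_top below 0.012 m and z of tumbler_mid in the frame of stand_top between 0.03 and 0.04 m and angle between tumbler_mid's own z axis and vertical below 0.12 rad and contact force between the fingers and tumbler below 0.3 N), for 0.3 s.
2. the latch is pulled aside (9 mm or more) with the arm still down (value of joint press_latch above 0.009 m and value of joint press_arm below 0.06 rad), for 0.1 s.
3. the arm is lifted off the ball (value of joint press_arm above 0.32 rad), for 0.2 s.
At the end, for the whole second after the job is handed in: For the last second: arm raised over 0.32 rad (handle up about 78 mm or more), under 0.08 rad/s, held by the fingers (over 1 N); blue tumbler upright (0.12 rad) on the stand within 12 mm of its centre, untouched by the fingers (all of step 1 and value of joint press_arm above 0.32 rad and velocity of joint press_arm between -0.08 and 0.08 rad/s and contact force between the fingers and press above 1 N); the arm keeps its last pose, push and grip.
It fails at once if another thing on the table was shifted by more than 25 mm (distance of any of amber_glass_mid, shaker_mid, tonic_mid, jigger_mid, bar_spoon_mid from where it was at the start of the episode above 0.025 m).
It also fails if it takes over 61 s, if anything falls off the work surface, if the arm or the gripper's body presses on something with over 40 N, if the wrist force passes 120 N, or if a joint passes its speed limit or range.

## Working session

There is one attempt and no reset: what is moved stays moved. The work goes in short steps, Python scripts to look and compute and a shell command to move; the robot and the scene stay as the last step left them, time stands still between calls to the robot, and variables do not carry over. Pictures are saved under pics/ and viewed, at most 10 in all, crops included, and the job is handed in when it is done.

```bash
ls; mkdir -p pics; cat > h.py <<'E'
from cell import env
import numpy as np, cv2
def cloud(p):
    z=p["z_map"]; K=p["camera_matrix"]; v,u=np.mgrid[:z.shape[0],:z.shape[1]]
    c=np.stack([(u-K[0,2])/K[0,0]*z,(v-K[1,2])/K[1,1]*z,z],-1)
    return (c-p["t"])@p["R"], z>0
E
python3 - <<'E'
from h import *
print(env.get_obs())
for n in ["scene","top"]:
    p=env.grab_frame(n); cv2.imwrite(f"pics/{n}0.png",p["image"])
    P,ok=cloud(p)
    for q in ["tumbler_mid","stand_top","latch_grip","amber_glass_mid","shaker_mid","tonic_mid","jigger_mid","bar_spoon_mid","press"]:
        for d in env.spot_in(p,q)[:2]:
            b=np.array(d["box"]).astype(int); m=P[b[1]:b[3],b[0]:b[2]][ok[b[1]:b[3],b[0]:b[2]]]
            c=P[(b[1]+b[3])//2,(b[0]+b[2])//2]
            print(n,q,round(d["confidence"],2),b,c.round(3))
E
```

```text
pics
{'clock': 0.0, 'qpos': array([ 1.19689809e+00,  3.59479522e-01,  1.51141966e+00, -2.97055759e-05,
        1.27251815e+00, -1.15095958e-01]), 'dq': array([-0.00095998, -0.0002779 ,  0.00065575,  0.00037525, -0.00052073,
       -0.00094507]), 'joint_efforts': array([ 2.06287827e-03, -5.15374160e+01, -2.70720452e+01,  6.76356652e-02,
        3.48645856e-02, -8.82627842e-05]), 'eef_pos': array([0.15331421, 0.57936391, 0.22182964]), 'ee_rot': array([-3.13977679e+00, -1.81359637e-04,  2.88279897e+00]), 'force': array([-0.66043206,  0.56038428,  0.38512266]), 'wrist_torque': array([ 0.00110804,  0.01262095, -0.0012256 ]), 'grip_force': 0.0, 'opening': 1.0017204145758727}
scene tumbler_mid 0.85 [139 222 164 253] [ 0.488 -0.375  0.068]
scene stand_top 0.93 [260 143 369 297] [0.593 0.061 0.094]
scene latch_grip 0.57 [303 146 325 172] [0.497 0.093 0.23 ]
scene amber_glass_mid 0.63 [193 220 222 247] [ 0.482 -0.229  0.019]
scene shaker_mid 0.74 [411 136 449 188] [0.515 0.462 0.128]
scene tonic_mid 0.76 [421 174 446 227] [0.643 0.404 0.11 ]
scene jigger_mid 0.73 [387 145 404 173] [0.412 0.404 0.068]
scene bar_spoon_mid 0.61 [209 281 244 344] [ 0.747 -0.227  0.015]
scene bar_spoon_mid 0.46 [195 219 219 248] [ 0.482 -0.229  0.019]
scene press 0.86 [260 145 370 297] [0.585 0.067 0.079]
top tumbler_mid 0.74 [468 216 495 239] [ 0.464 -0.392  0.008]
top stand_top 0.88 [280 132 372 262] [0.58  0.044 0.138]
top latch_grip 0.94 [297 225 318 245] [0.473 0.102 0.254]
top amber_glass_mid 0.76 [413 208 434 236] [ 0.499 -0.227  0.016]
top shaker_mid 0.77 [141 239 191 276] [0.49  0.507 0.027]
top shaker_mid 0.5 [281 131 373 261] [0.583 0.041 0.135]
top tonic_mid 0.74 [163 189 204 218] [0.613 0.418 0.132]
top jigger_mid 0.55 [187 282 214 299] [0.386 0.4   0.091]
top bar_spoon_mid 0.83 [393 115 422 172] [ 0.745 -0.224  0.001]
top bar_spoon_mid 0.51 [141 241 194 276] [0.488 0.508 0.017]
top press 0.83 [277 129 373 262] [0.588 0.046 0.13 ]
```

```bash
python3 - <<'E'
import cv2,numpy as np
a=cv2.imread("pics/scene0.png")[110:360,120:460]; b=cv2.imread("pics/top0.png")[100:310,130:510]
a=cv2.resize(a,None,fx=1.0*600/680,fy=600/680); 
cv2.imwrite("pics/b.png",cv2.resize(b,None,fx=2,fy=2)); 
cv2.imwrite("pics/a.png",cv2.resize(cv2.imread("pics/scene0.png")[110:360,120:460],None,fx=2.3,fy=2.3))
E
```

```text
(no output)
```

View pics/a.png

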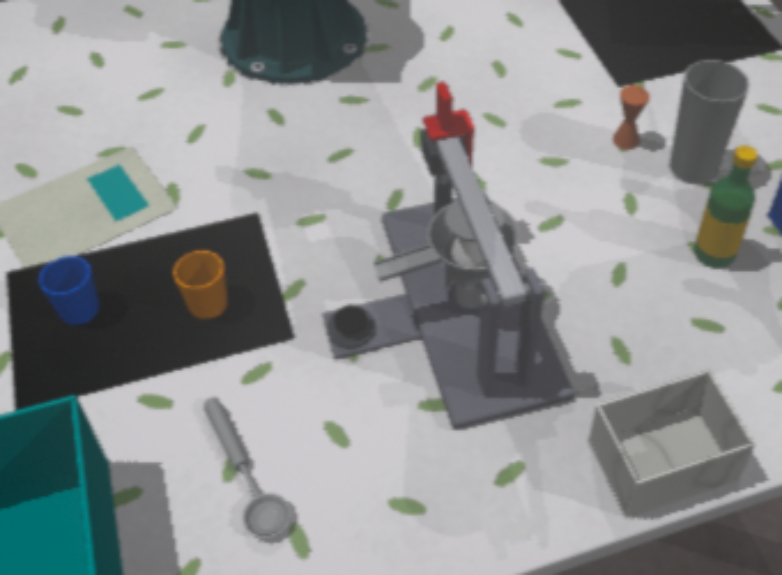

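View pics/b.png

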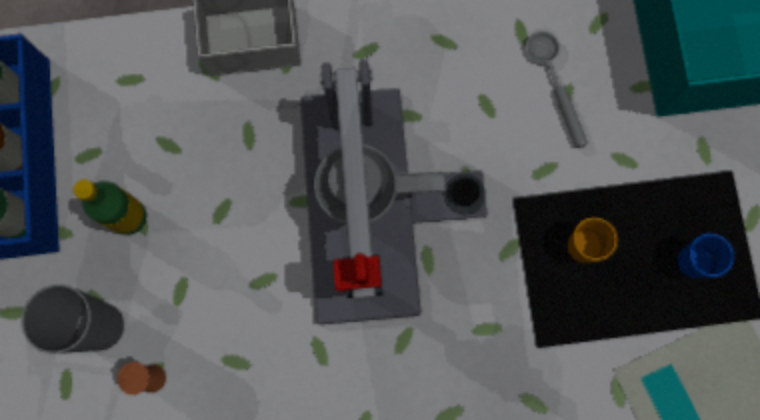

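The scene view shows the blue tumbler at the left of the black mat with the amber glass beside it. The press is in the middle, with its stand towards the mat and the red handle towards the robot. The top view agrees: blue about (481,228), stand about (362,195), handle about (308,236). Next I fit the geometry.

```bash
cat > fit.py <<'E'
from h import *
from scipy.optimize import least_squares
def glass(P,ok,im,hue,zlo=0.0):
    hsv=cv2.cvtColor(im,cv2.COLOR_BGR2HSV)
    m=ok&(abs(hsv[...,0].astype(int)-hue)<10)&(hsv[...,1]>120)
    return P[m]
if __name__=="__main__":
  allp={}
  for n in ["scene","top"]:
    p=env.grab_frame(n);P,ok=cloud(p);im=p["image"]
    near=ok&(P[...,0]>.35)&(P[...,0]<.8)&(P[...,1]>-.2)&(P[...,1]<.2)
    base=near&(abs(P[...,2]-.018)<.005)
    tab=ok&(abs(P[...,2])<.01); print(n,"table z",np.median(P[tab][:,2]).round(4))
    for nm,zz,tol in [("base",.018,.006),("arm",.194,.006)]:
        m=(near&(abs(P[...,2]-zz)<tol)).astype(np.uint8)
        k,l,s,_=cv2.connectedComponentsWithStats(m); i=1+s[1:,4].argmax()
        q=P[l==i]; r=cv2.minAreaRect(q[:,:2].astype(np.float32)*1000); print(nm,len(q),np.round(r[0],1),np.round(r[1],1),round(r[2],2))
    hsv=cv2.cvtColor(im,cv2.COLOR_BGR2HSV).astype(int)
    red=near&((hsv[...,0]<8)|(hsv[...,0]>172))&(hsv[...,1]>150)
    q=P[red]; t=q[q[:,2]>.215]; print("red top",len(t),t.mean(0).round(4),t.min(0).round(4),t.max(0).round(4))
    dark=near&(hsv[...,2]<50)&(abs(P[...,2]-.03)<.006)&(P[...,1]<0)
    if dark.any(): q=P[dark];print("stand",len(q),q.mean(0).round(4),(q.min(0)/2+q.max(0)/2).round(4),np.ptp(q,0).round(3))
    blue=ok&(abs(hsv[...,0]-112)<14)&(hsv[...,1]>130)&(P[...,1]<-.3)&(P[...,1]>-.5)&(P[...,0]<.6)&(P[...,2]>.012)
    q=P[blue];print("blue",len(q),q.min(0).round(3),q.max(0).round(3))
    f=lambda c:np.hypot(q[:,0]-c[0],q[:,1]-c[1])-(.024+.006*(q[:,2]-.004)/.07)
    s=least_squares(f,q[:,:2].mean(0),loss="soft_l1",f_scale=.002);print("tumbler fit",s.x.round(4),np.abs(s.fun).mean().round(4))
E
python3 fit.py
```

```text
scene table z -0.0004
base 2311 [661.6  87.2] [149.4 235.3] 87.57
arm 962 [620.2  89.8] [ 67.5 273. ] 87.47
red top 21 [0.4857 0.0922 0.2541] [0.4759 0.0887 0.2486] [0.4965 0.097  0.2566]
blue 516 [ 0.431 -0.408  0.012] [ 0.492 -0.349  0.077]
tumbler fit [ 0.4621 -0.378 ] 0.0019
top table z -0.0002
base 2685 [601.6  91.2] [149.5 339.1] 87.86
arm 1162 [621.3 100.4] [ 66.6 257.5] 83.02
red top 91 [0.4742 0.0955 0.2514] [0.4611 0.0887 0.218 ] [0.4909 0.1031 0.2593]
stand 153 [ 0.5944 -0.0653  0.029 ] [ 0.558  -0.122   0.0291] [0.114 0.155 0.01 ]
blue 409 [ 0.429 -0.408  0.012] [ 0.486 -0.349  0.078]
tumbler fit [ 0.4569 -0.376 ] 0.0024
```

Base-plate fit: press origin (0.6016, 0.0912), yaw −2.1°. That puts the stand at about (0.595, −0.064) and the handle at about (0.476, 0.096); both match their own measurements. The tumbler is at about (0.460, −0.377). I'll move above it, with the fingers closing along press x.

```bash

python3 -m pendant '[[2.6,-2.2,3,0,0,-7],[5.2,-4.4,6,0,0,-14],[7.8,-6.6,8,0,0,-21],[10.4,-8.8,10,0,0,-28],[13,-11,11,0,0,-35]]' 8.78
python3 -m pendant '[[2.6,-2.2,0,0,0,-7],[5.2,-4.4,0,0,0,-14],[7.8,-6.6,0,0,0,-21],[10.4,-8.8,0,0,0,-28],[13,-11,0,0,0,-35]]'
python3 -m pendant '[[0.2,-4,0,0,0,-2],[0.4,-8,0,0,0,-4],[0.6,-12,0,0,0,-6],[0.8,-16,0,0,0,-7.3],[1,-20,0,0,0,-7.3]]'
python3 -m pendant '[[0.2,-4,0,0,0,0],[0.4,-8,0,0,0,0],[0.6,-12,0,0,0,0],[0.8,-16,0,0,0,0],[1,-20,0,0,0,0]]'
python3 -m pendant '[[0.2,-4,0,0,0,0],[0.4,-8,0,0,0,0],[0.6,-12,0,0,0,0],[0.8,-16,0,0,0,0],[1,-20,0,0,0,0]]'
```

```text
clock: 1.52
eef_pos: [0.285, 0.4698, 0.3356]
ee_rot: [3.138, -0.001, 2.267]
force: [0.8, -0.8, -0.5]
opening: 0.997
grip_force: 0.0
clock: 1.93
eef_pos: [0.4146, 0.3587, 0.3329]
ee_rot: [3.141, -0.0, 1.655]
force: [0.1, 1.5, 0.5]
opening: 1.0
grip_force: 0.0
clock: 2.35
eef_pos: [0.4232, 0.1582, 0.3327]
ee_rot: [3.141, -0.0, 1.533]
force: [0.1, 0.2, 0.9]
opening: 1.003
grip_force: 0.0
clock: 2.77
eef_pos: [0.4332, -0.0419, 0.333]
ee_rot: [3.141, 0.0, 1.534]
force: [1.5, 1.3, 0.2]
opening: 1.0
grip_force: 0.0
clock: 3.18
eef_pos: [0.4431, -0.2421, 0.3328]
ee_rot: [3.141, 0.0, 1.533]
force: [1.0, -0.1, -0.1]
opening: 1.001
grip_force: 0.0
```

```bash

python3 -m pendant '[[0.4,-3.4,-2,0,0,0],[0.8,-6.8,-4,0,0,0],[1.2,-10.2,-6,0,0,0],[1.6,-13.5,-8.3,0,0,0],[1.6,-13.5,-8.3,0,0,0]]'
python3 - <<'E'
from h import *
from scipy.optimize import least_squares
o=env.get_obs();print(o["eef_pos"].round(4))
for n in ["wrist","scene"]:
    p=env.grab_frame(n);P,ok=cloud(p);im=p["image"]
    if n=="wrist":cv2.imwrite("pics/w1.png",im)
    hsv=cv2.cvtColor(im,cv2.COLOR_BGR2HSV).astype(int)
    print(env.spot_in(p,"tumbler_mid")[:2])
    blue=ok&(abs(hsv[...,0]-112)<14)&(hsv[...,1]>130)&(P[...,1]<-.3)&(P[...,1]>-.5)&(P[...,0]<.6)&(P[...,2]>.012)&(P[...,2]<.1)
    q=P[blue]; 
    if len(q)<30: continue
    rim=q[q[:,2]>.066]; print("blue",len(q),q.min(0).round(3),q.max(0).round(3))
    if len(rim)>20:
        f=lambda c:np.hypot(rim[:,0]-c[0],rim[:,1]-c[1])-.029
        s=least_squares(f,rim[:,:2].mean(0),loss="soft_l1",f_scale=.002);print("rim fit",len(rim),s.x.round(4),np.abs(s.fun).mean().round(4))
E
```

```text
clock: 3.6
eef_pos: [0.4583, -0.3794, 0.2446]
ee_rot: [-3.137, -0.001, 1.53]
force: [0.4, -0.4, -0.2]
opening: 1.0
grip_force: 0.0
[ 0.4583 -0.3794  0.2446]
[{'box': [290.7, 156.6, 341.9, 215.9], 'confidence': 0.77}]
blue 1872 [ 0.428 -0.411  0.012] [ 0.487 -0.352  0.076]
rim fit 556 [ 0.4577 -0.3807] 0.0014
[{'box': [137.1, 221.0, 163.1, 251.2], 'confidence': 0.63}]
blue 512 [ 0.429 -0.408  0.012] [ 0.493 -0.349  0.076]
rim fit 109 [ 0.4618 -0.3782] 0.0014
```

View pics/w1.png

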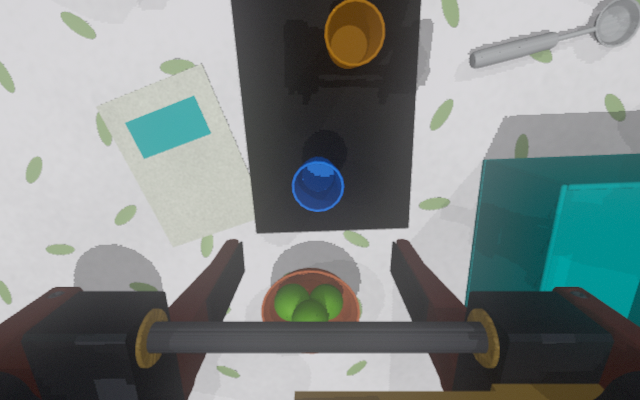

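The wrist view shows the tumbler at (318,186), centred between the open fingers and clear of the amber glass at (355,33) and the lime bowl. Descend and grip.

```bash

python3 -m pendant '[[0,-0.2,-4,0,0,0],[0,-0.2,-8,0,0,0],[0,-0.2,-12,0,0,0],[0,-0.2,-15,0,0,0],[0,-0.2,-17,0,0,0]]'
python3 -m pendant '[[0,0,-2,0,0,0],[0,0,-4,0,0,0],[0,0,-4.7,0,0,0],[0,0,-4.7,0,0,0],[0,0,-4.7,0,0,0]]'
python3 -m pendant '[[0,0,0,0,0,0],[0,0,0,0,0,0],[0,0,0,0,0,0],[0,0,0,0,0,0],[0,0,0,0,0,0]]' 4 15
python3 -m pendant '[[0,0,0,0,0,0],[0,0,0,0,0,0],[0,0,0,0,0,0],[0,0,0,0,0,0],[0,0,0,0,0,0]]'
python3 -m pendant '[[0,0,1,0,0,0],[0,0,3,0,0,0],[0,0,6,0,0,0],[0,0,8,0,0,0],[0,0,8,0,0,0]]'
```

```text
clock: 4.22
eef_pos: [0.4591, -0.3746, 0.0783]
ee_rot: [-3.14, -0.001, 1.535]
force: [-0.0, -0.1, -0.7]
opening: 0.999
grip_force: 0.0
clock: 4.63
eef_pos: [0.4603, -0.3768, 0.0339]
ee_rot: [3.141, 0.001, 1.535]
force: [0.7, -0.7, 0.7]
opening: 1.002
grip_force: 0.0
clock: 5.05
eef_pos: [0.4597, -0.3772, 0.0332]
ee_rot: [3.141, 0.001, 1.534]
force: [-0.4, 0.0, 1.2]
opening: 0.663
grip_force: 9.8
clock: 5.47
eef_pos: [0.4596, -0.3773, 0.0331]
ee_rot: [3.141, 0.0, 1.534]
force: [-1.3, -0.4, 5.1]
opening: 0.658
grip_force: 15.0
clock: 5.88
eef_pos: [0.4618, -0.3791, 0.1171]
ee_rot: [3.136, 0.005, 1.534]
force: [0.2, 0.3, -0.4]
opening: 0.662
grip_force: 15.0
```

```bash

python3 -m pendant '[[0.5,1,3,0,0,0],[2,4,6,0,0,0],[3.5,7.5,7,0,0,0],[5,11,7,0,0,0],[6.5,14.5,7,0,0,0]]'
python3 -m pendant '[[1.5,3.5,0,0,0,0],[3,7,0,0,0,0],[4.5,10.5,0,0,0,0],[6,14,0,0,0,0],[7,16.8,0,0,0,0]]'
python3 -m pendant '[[0,0,0,0,0,0],[0,0,0,0,0,0],[0,0,0,0,0,0],[0,0,0,0,0,0],[0,0,0,0,0,0]]'
cat > held.py <<'E'
from h import *
from scipy.optimize import least_squares
o=env.get_obs();e=o["eef_pos"];print(e.round(4),o["ee_rot"].round(3))
for n in ["scene","top","wrist"]:
    p=env.grab_frame(n);P,ok=cloud(p);im=p["image"];cv2.imwrite(f"pics/{n}_h.png",im)
    hsv=cv2.cvtColor(im,cv2.COLOR_BGR2HSV).astype(int)
    blue=ok&(abs(hsv[...,0]-112)<14)&(hsv[...,1]>120)&(abs(P[...,0]-e[0])<.06)&(abs(P[...,1]-e[1])<.06)
    q=P[blue]
    if len(q)<30: print(n,len(q));continue
    f=lambda c:np.hypot(q[:,0]-c[0],q[:,1]-c[1])-(.024+.006*(q[:,2]-c[2])/.07)
    s=least_squares(f,[*q[:,:2].mean(0),q[:,2].min()],loss="soft_l1",f_scale=.002)
    g=lambda c:np.hypot(q[:,0]-c[0],q[:,1]-c[1])-(.024+.006*(q[:,2]-q[:,2].max()+.07)/.07)
    s=least_squares(g,q[:,:2].mean(0),loss="soft_l1",f_scale=.002)
    print(n,len(q),"fit",s.x.round(4),np.abs(s.fun).mean().round(4),q.min(0).round(3),q.max(0).round(3))
    near=ok&(P[...,2]<.05)&(P[...,2]>.024)&(abs(P[...,0]-.595)<.04)&(abs(P[...,1]+.064)<.04)&(hsv[...,2]<60)
    if near.sum()>20: s=P[near]; print("  stand",len(s),s.mean(0).round(4),s.min(0).round(3),s.max(0).round(3))
E
python3 held.py
```

```text
clock: 6.3
eef_pos: [0.5252, -0.2308, 0.1832]
ee_rot: [3.14, 0.0, 1.533]
force: [-0.1, 0.5, -1.0]
opening: 0.657
grip_force: 15.0
clock: 6.72
eef_pos: [0.5949, -0.0611, 0.1817]
ee_rot: [-3.141, -0.001, 1.534]
force: [0.4, 0.1, -2.4]
opening: 0.654
grip_force: 15.0
clock: 7.13
eef_pos: [0.594, -0.0653, 0.1823]
ee_rot: [-3.141, 0.0, 1.532]
force: [0.5, 0.2, -1.5]
opening: 0.66
grip_force: 15.0
[ 0.594  -0.0653  0.1823] [-3.141  0.     1.532]
scene 55 fit [ 0.5957 -0.066 ] 0.0006 [ 0.592 -0.096  0.157] [ 0.622 -0.059  0.224]
  stand 116 [ 0.6045 -0.0661  0.0288] [ 0.585 -0.084  0.024] [ 0.624 -0.049  0.034]
top 32 fit [ 0.5669 -0.0577] 0.0077 [ 0.54  -0.1    0.288] [ 0.573 -0.03   0.621]
wrist 10696 fit [ 0.5937 -0.0664] 0.0023 [ 0.565 -0.099  0.155] [ 0.624 -0.039  0.226]
  stand 122 [ 0.5988 -0.0645  0.0298] [ 0.584 -0.085  0.024] [ 0.614 -0.048  0.032]
```

```bash

python3 -m pendant '[[0.1,0,-2,0,0,0],[0.1,0,-5,0,0,0],[0.1,0,-8,0,0,0],[0.1,0,-10.5,0,0,0],[0.1,0,-11.5,0,0,0]]'
python3 -m pendant '[[0,0,-0.3,0,0,0],[0,0,-0.5,0,0,0],[0,0,-0.7,0,0,0],[0,0,-0.7,0,0,0],[0,0,-0.7,0,0,0]]'
python3 -m pendant '[[0,0,-0.1,0,0,0],[0,0,-0.1,0,0,0],[0,0,-0.2,0,0,0],[0,0,-0.2,0,0,0],[0,0,-0.2,0,0,0]]'
python3 held.py
```

```text
clock: 7.7
eef_pos: [0.5931, -0.0641, 0.0644]
ee_rot: [-3.136, -0.001, 1.533]
force: [-0.2, -0.8, -0.9]
opening: 0.657
grip_force: 15.0
clock: 8.12
eef_pos: [0.5966, -0.0642, 0.0619]
ee_rot: [3.139, 0.0, 1.534]
force: [-0.1, -0.3, -0.5]
opening: 0.658
grip_force: 15.0
clock: 8.53
eef_pos: [0.5959, -0.064, 0.0592]
ee_rot: [3.141, 0.0, 1.534]
force: [-0.7, 0.5, 3.5]
opening: 0.659
grip_force: 15.0
[ 0.5959 -0.064   0.0592] [3.141 0.    1.534]
scene 27
top 10
wrist 9160 fit [ 0.5955 -0.0649] 0.0019 [ 0.567 -0.094  0.008] [ 0.631 -0.031  0.107]
```

View pics/scene_h.png

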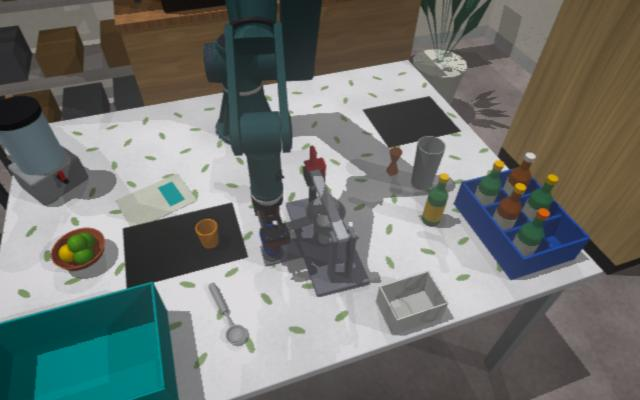

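The scene shows the tumbler on the stand at about (270,245), still between the fingers, and the force confirms contact. Release, rise, and check.

```bash

python3 -m pendant '[[0,0,0,0,0,0],[0,0,0,0,0,0],[0,0,0,0,0,0],[0,0,0,0,0,0],[0,0,0,0,0,0]]' 8.5
python3 -m pendant '[[0,0,0.5,0,0,0],[0,0,2,0,0,0],[0,0,4,0,0,0],[0,0,7,0,0,0],[0,0,11,0,0,0]]'
python3 -m pendant '[[0,0,4,0,0,0],[0,0,8,0,0,0],[0,0,12,0,0,0],[0,0,16,0,0,0],[0,0,18,0,0,0]]'
python3 -m pendant '[[0,0,0,0,0,0],[0,0,0,0,0,0]]'
python3 held.py
```

```text
clock: 9.1
eef_pos: [0.5954, -0.064, 0.0584]
ee_rot: [-3.141, -0.0, 1.534]
force: [-0.3, -0.0, 0.1]
opening: 0.96
grip_force: 0.0
clock: 9.52
eef_pos: [0.5934, -0.0636, 0.1677]
ee_rot: [-3.136, -0.001, 1.534]
force: [0.6, -0.4, -0.7]
opening: 0.968
grip_force: 0.0
clock: 9.93
eef_pos: [0.597, -0.0643, 0.3548]
ee_rot: [3.134, 0.001, 1.534]
force: [0.1, 0.3, 0.5]
opening: 0.971
grip_force: 0.0
clock: 10.1
eef_pos: [0.5961, -0.0641, 0.3502]
ee_rot: [3.138, 0.001, 1.534]
force: [-0.2, 0.1, -1.6]
opening: 0.967
grip_force: 0.0
[ 0.5961 -0.0641  0.3502] [3.138e+00 1.000e-03 1.534e+00]
scene 441 fit [ 0.5992 -0.0643] 0.0017 [ 0.568 -0.094  0.032] [ 0.628 -0.039  0.102]
top 65 fit [ 0.5725 -0.0732] 0.0257 [ 0.537 -0.1    0.   ] [ 0.603 -0.019  0.773]
wrist 711 fit [ 0.5947 -0.066 ] 0.0243 [ 0.537 -0.095  0.006] [ 0.629 -0.039  0.452]
```

View pics/wrist_h.png

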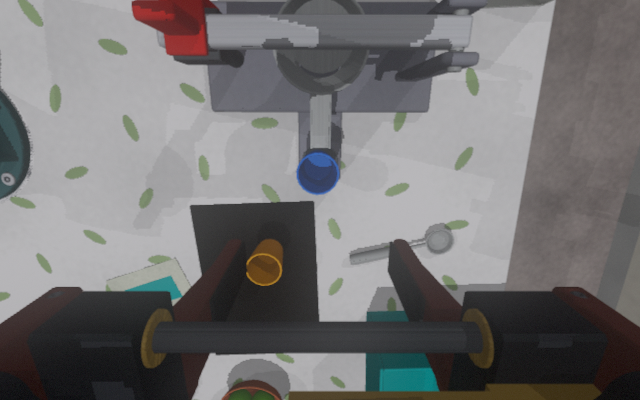

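The tumbler stands on the stand at (318,173) in the wrist view, with the spout clear of it and z 0.032–0.102. Next is the handle: turn +90° and move above it.

```bash

python3 -m pendant '[[-1,1,0,0,0,7],[-3,3,0,0,0,14],[-5,6,0,0,0,21],[-7,9,0,0,0,28],[-9,12,0,0,0,35]]' 6
python3 -m pendant '[[-1.5,2,0,0,0,7],[-3,4,0,0,0,14],[-3,4,0,0,0,21],[-3,4,0,0,0,28],[-3,4,0,0,0,35]]'
python3 -m pendant '[[0,0,0,0,0,7],[0,0,0,0,0,14],[0,0,0,0,0,20],[0,0,0,0,0,20],[0,0,0,0,0,20]]'
cat > hand.py <<'E'
from h import *
o=env.get_obs();e=o["eef_pos"];print(e.round(4),o["ee_rot"].round(3),o["force"].round(2))
for n in ["scene","top","wrist"]:
    p=env.grab_frame(n);P,ok=cloud(p);im=p["image"];cv2.imwrite(f"pics/{n}_g.png",im)
    hsv=cv2.cvtColor(im,cv2.COLOR_BGR2HSV).astype(int)
    red=ok&((hsv[...,0]<8)|(hsv[...,0]>172))&(hsv[...,1]>150)&(abs(P[...,0]-.476)<.06)&(abs(P[...,1]-.0955)<.06)&(P[...,2]<.27)&(P[...,2]>.19)
    q=P[red]; print(n,len(q),np.histogram(q[:,2],np.arange(.19,.275,.01))[0])
    for a,b in [(.245,.27),(.215,.245),(.19,.207)]:
        t=q[(q[:,2]>a)&(q[:,2]<b)]
        if len(t)>10:
            r=cv2.minAreaRect((t[:,:2]*1000).astype(np.float32)); print("  ",a,len(t),t.mean(0).round(4),"mid",((t.min(0)+t.max(0))/2).round(4),np.round(r[0],1),np.round(r[1],1),round(r[2],1))
E
python3 hand.py
```

```text
clock: 10.67
eef_pos: [0.5035, 0.0568, 0.3464]
ee_rot: [-3.138, -0.002, 2.149]
force: [0.2, 0.9, 0.9]
opening: 0.69
grip_force: 0.0
clock: 11.08
eef_pos: [0.4741, 0.0965, 0.3468]
ee_rot: [-3.14, -0.003, 2.763]
force: [-0.2, -0.5, -0.2]
opening: 0.685
grip_force: 0.0
clock: 11.5
eef_pos: [0.4748, 0.0959, 0.3472]
ee_rot: [-3.141, -0.003, 3.101]
force: [-0.5, 0.3, 0.1]
opening: 0.682
grip_force: 0.0
[0.4748 0.0959 0.3472] [-3.141e+00 -3.000e-03  3.101e+00] [-0.52  0.26  0.09]
scene 60 [20 40  0  0  0  0  0  0]
   0.19 60 [0.4839 0.0863 0.2009] mid [0.4848 0.0988 0.2016] [485.3  98.7] [51.6 34. ] 88.3
top 157 [33 94  1  5  2  4 18  0]
   0.245 20 [0.4647 0.096  0.2536] mid [0.4645 0.0961 0.2519] [464.3  96.3] [13.8  6.1] 85.1
   0.19 127 [0.4657 0.1042 0.2012] mid [0.4666 0.1021 0.2   ] [466.4 102. ] [55.4 16.2] 88.3
wrist 1502 [   5 1118    3    1    3    6  366    0]
   0.245 369 [0.4771 0.0936 0.2554] mid [0.4779 0.0927 0.2525] [477.8  92.4] [12.6 28.9] 87.9
   0.19 1120 [0.4768 0.0996 0.202 ] mid [0.4787 0.0989 0.202 ] [478.5  98.9] [54.3 35.7] 87.3
```

View pics/wrist_g.png

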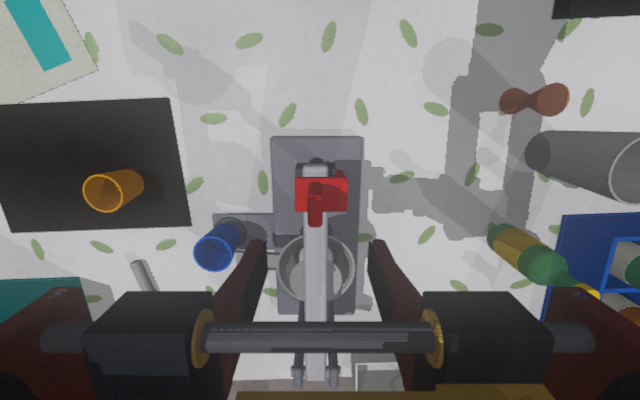

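The handle top at (315,205) lies between the fingers, at about (0.477, 0.095). Lower and pinch.

```bash

python3 -m pendant '[[0.2,0,-3,0,0,0],[0.2,0,-6,0,0,0],[0.2,0,-8.5,0,0,0],[0.2,0,-10.5,0,0,0],[0.2,0,-11.5,0,0,0]]' 5
python3 -m pendant '[[0,0,-0.8,0,0,0],[0,0,-1.4,0,0,0],[0,0,-1.8,0,0,0],[0,0,-1.8,0,0,0],[0,0,-1.8,0,0,0]]'
python3 -m pendant '[[0,0,0,0,0,0],[0,0,0,0,0,0],[0,0,0,0,0,0],[0,0,0,0,0,0],[0,0,0,0,0,0]]' 0.5 40
python3 -m pendant '[[0,0,0,0,0,0],[0,0,0,0,0,0],[0,0,0,0,0,0],[0,0,0,0,0,0],[0,0,0,0,0,0]]'
```

```text
clock: 12.07
eef_pos: [0.4758, 0.0958, 0.2309]
ee_rot: [-3.141, -0.004, 3.103]
force: [0.4, -0.0, -0.2]
opening: 0.572
grip_force: 0.0
clock: 12.48
eef_pos: [0.4781, 0.096, 0.2163]
ee_rot: [-3.142, 0.001, 3.104]
force: [-0.3, -1.0, 0.0]
opening: 0.567
grip_force: 0.0
clock: 12.9
eef_pos: [0.4777, 0.096, 0.2158]
ee_rot: [-3.142, 0.0, 3.104]
force: [-0.1, 0.4, 0.3]
opening: 0.229
grip_force: 0.0
clock: 13.32
eef_pos: [0.4776, 0.0956, 0.2158]
ee_rot: [-3.141, 0.0, 3.104]
force: [-1.1, -4.7, 1.7]
opening: 0.16
grip_force: 40.0
```

```bash

python3 -m pendant '[[0.01,0.3,0,0,0,0],[0.02,0.6,0,0,0,0],[0.03,0.9,0,0,0,0],[0.05,1.2,0,0,0,0],[0.05,1.2,0,0,0,0]]'
python3 -m pendant '[[0,0.1,0,0,0,0],[0,0.1,0,0,0,0],[0,0.1,0,0,0,0]]'
python3 -m pendant '[[0,0.1,0,0,0,0],[0,0.1,0,0,0,0],[0,0.1,0,0,0,0]]'
```

```text
clock: 13.73
eef_pos: [0.4781, 0.1073, 0.2158]
ee_rot: [-3.14, 0.0, 3.105]
force: [-0.7, -7.9, 3.6]
opening: 0.159
grip_force: 40.0
clock: 13.98
eef_pos: [0.4781, 0.108, 0.2158]
ee_rot: [-3.139, 0.0, 3.105]
force: [0.1, -7.5, 2.4]
opening: 0.154
grip_force: 40.0
clock: 14.23
eef_pos: [0.4782, 0.1088, 0.2158]
ee_rot: [-3.139, 0.0, 3.105]
force: [-0.7, -7.8, 4.5]
opening: 0.159
grip_force: 40.0
```

```bash

python3 -m pendant '[[0.12,0,0.88,0.07,2,0],[0.28,-0.01,1.76,0.15,4,0],[0.46,-0.02,2.63,0.22,6,0],[0.68,-0.03,3.5,0.3,8,0],[0.92,-0.03,4.36,0.37,10,0]]'
```

```text
clock: 14.65
eef_pos: [0.4868, 0.1082, 0.2589]
ee_rot: [-3.138, -0.178, 3.104]
force: [0.1, -9.5, -3.8]
opening: 0.162
grip_force: 40.0
```

Force z is now −3.8 N, which is the arm's weight, so the arm has come free. Continue lifting.

```bash

python3 -m pendant '[[0.28,-0.01,0.85,0.07,2,0],[0.58,-0.02,1.69,0.15,4,0],[0.91,-0.03,2.51,0.22,6,0],[1.28,-0.05,3.33,0.3,8,0],[1.67,-0.06,4.13,0.37,10,0]]'
python3 -m pendant '[[0.42,-0.02,0.79,0.07,2,0],[0.86,-0.03,1.56,0.15,4,0],[0.86,-0.03,1.56,0.15,4,0],[0.86,-0.03,1.56,0.15,4,0],[0.86,-0.03,1.56,0.15,4,0]]'
python3 -m pendant '[[0,0,0,0,0,0],[0,0,0,0,0,0],[0,0,0,0,0,0],[0,0,0,0,0,0],[0,0,0,0,0,0]]'
python3 - <<'E'
from h import *
p=env.grab_frame("scene");P,ok=cloud(p)
cv2.imwrite("pics/end.png",cv2.resize(p["image"][100:320,140:460],None,fx=2.4,fy=2.4))
hsv=cv2.cvtColor(p["image"],cv2.COLOR_BGR2HSV).astype(int)
q=P[ok&(abs(hsv[...,0]-112)<14)&(hsv[...,1]>120)&(abs(P[...,0]-.596)<.05)&(abs(P[...,1]+.065)<.05)]
print(len(q),q.min(0).round(3),q.max(0).round(3))
E
```

```text
clock: 15.07
eef_pos: [0.5032, 0.1076, 0.3003]
ee_rot: [-3.138, -0.353, 3.103]
force: [-3.1, -7.9, -1.8]
opening: 0.157
grip_force: 40.0
clock: 15.48
eef_pos: [0.5116, 0.1074, 0.3156]
ee_rot: [-3.138, -0.422, 3.103]
force: [-3.8, -8.2, -0.4]
opening: 0.157
grip_force: 40.0
clock: 15.9
eef_pos: [0.5116, 0.1074, 0.3156]
ee_rot: [-3.138, -0.422, 3.103]
force: [-2.7, -7.9, -0.3]
opening: 0.159
grip_force: 40.0
391 [ 0.568 -0.094  0.036] [ 0.628 -0.038  0.104]
```

View pics/end.png

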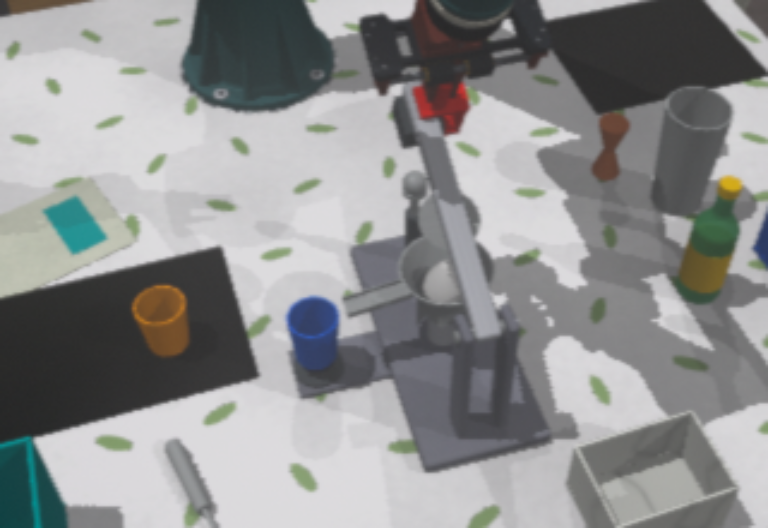

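The arm is lifted off its ball at (415,183) and held by the red handle at (445,105). The tumbler stands upright on the stand at (315,335), and nothing else has moved. Handing in.

```bash
python3 -c "
from cell import env
print(env.job_done())"
```

```text
the job is handed in; nothing more can be done
None
```

I handed the job in at about 16 s on the clock: the blue tumbler stands upright on the glass stand, let go, and the press arm is unlatched and held still about 10 cm up by its red handle (about 0.42 rad by the tool's tilt); the hand-in gave no verdict.

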